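Roll the feed roller up the ramp into its seat

TASK

Push the orange feed roller up the white ramp with the fingers, over the crest and into the dark seat, so that it rests fully home against the red stop; then take the hand away. Push slowly, about 5 cm a second, and keep behind it so that it never runs free or rolls back down. Do not pick the roller up off the stand, and leave the other things alone.

Things in the scene. Friction and masses are not known exactly. Their poses are not given: they have to be found in the camera images.
- stand: Roller loading stand, fixed. Origin on the table surface; x points level in the uphill direction, y along the roller's axis, z up. From low to high x: yellow lip (x -0.210 to -0.202, top z 0.028), level grey infeed (to x -0.08, top z 0.020), white ramp (to x 0.06), dark seat, red stop (face x 0.108, top z 0.090, 20 mm thick). A parts shelf (top z 0.012) on its -y side holds two brass sleeves.
- rail (a point): Middle of the top of the green rail beside the ramp's crest, on the +y side. Rails run along both sides, inner faces 122 mm apart at the infeed, 125 mm at the ramp, 128 mm at the seat, 10 mm thick, standing 12 mm above infeed and ramp, and to stand z 0.048 beside the seat.
- crest (a point): Middle of the ramp's top edge (stand x 0.06, z 0.0397). Beyond it a sharp 5 mm step drops to the dark seat floor, which slopes 3 degrees down to the red stop, 48 mm on. Axes like the stand's.
- deck: The white ramp, rising at 8 degrees (0.14 rad) from stand x -0.08, z 0.020; surface 141 mm long, 125 mm wide between the rails. Origin on the surface at the middle of its foot; x points up along the slope, y along the foot, z square off the surface. Fixed to the stand.
- seat (a point): Where the middle of the roller's axis lies when it is fully home: on the seat floor and touching the red stop, midway between the rails (stand frame x 0.083, y 0, z about 0.0585). Axes like the stand's.
- roller: Orange feed roller, hard polished slippery cover 50 mm diameter, 110 mm long, steel shaft stubs 16 mm diameter, 134 mm over all, 0.3 to 0.55 kg. Origin at its centre, y along its axis; x and z turn as it rolls. It starts on the level infeed (centre at stand x -0.125 to -0.10), axis nearly along the stand's y. It rolls freely, back down the ramp if let go; past the crest it drops 5 mm and stays at the stop.
- sleeve_a: Brass bearing sleeve, 40 mm diameter, 30 mm tall, loose, standing on the stand's parts shelf. Origin under its centre. Leave alone.
- sleeve_b: A second such brass sleeve on the same shelf. Leave alone.
- glue: Orange glue bottle, 48 mm diameter, 130 mm tall, standing on the table. Origin under its centre. Leave alone.
- blue_box: Open blue plastic box, 120 x 160 x 60 mm, loose. Origin under its centre. Leave alone.
- tile_stack: White stack of model tiles, one block 90 x 70 x 45 mm, loose. Origin under its centre. Leave alone.
- tape: Clear tape roll lying flat, 90 mm diameter, 24 mm high. Origin under its centre. Leave alone.
- driver: Yellow-handled screwdriver lying on the table. Leave alone.
Things that resemble listed ones, but are neither listed nor needed, are in the scene too. Leave any blue or purple look-alike of the roller alone.

How it is judged:
By the outcome, as a careful person would: the job done as asked, in the order asked, and still so for the second after the job is handed in, with the robot touching nothing.
It also fails if it takes over 40 s, if anything falls off the work surface, if the arm or the gripper's body presses on something with over 40 N, if the wrist force passes 120 N, or if a joint passes its speed limit or range.

ROBOT

A 6-joint arm with a two-finger parallel gripper is mounted at the origin on the work surface. World frame = base frame: x ahead of the robot, y to its left, z up, the work surface at z = 0. Lengths are in m, angles in rad, forces in N, time in s.
With the tool pointing down it reaches from about 0.3 to 0.75 m from the base axis. Payload 8.5 kg.
Tool frame: the origin (TCP) lies midway between the tips of the shut fingers; the grasp point (between the pads) lies 19 mm behind it (bot.tcp_to_grasp is the distance from the TCP to the grasp point, in m); z points along the fingers, y is the line along which they close (so a half turn about z gives the same grasp; the last joint's range is limited). The gripper opens to 88 mm and grips with 3 to 60 N. Pads are 18 mm wide; open, the fingers measure 123 mm over their backs; the gripper's body (75 mm by 187 mm) begins 45 mm behind the grasp point.
Start: joints at [-1.502, 0.381, 1.297, -0, 1.464, -0.215], TCP at [0.154, -0.528, 0.215] pointing down, gripper open.
Joint ranges: [-3.11, 3.11], [-0.89, 2.33], [0.22, 2.48], [-1.42, 4.56], [0.17, 2.85], [-2.88, 2.88]. Speed limits (rad/s): [2.39, 2.39, 3.14, 3.14, 3.14, 3.14].

INTERFACE

Orientations are given as a unit quaternion [w, x, y, z].
In Python, from bench import bot gives the robot as it stands.
- The arm moves only by the shell command python3 -m creep 'ROWS'. ROWS is JSON, a list of rows, each an object of numbers: "x", "y", "z": the shift along the tool's x, y, z in m; "rx", "ry", "rz": the turn, a rotation vector about the tool's x, y, z in degrees; "jaw": the opening, from 0 (shut) to 1 (fully open). In form: [{"x": .., "y": .., "z": .., "rx": .., "ry": .., "rz": .., "jaw": ..}, ...]. A call has 1 to 12 rows; each row shifts and turns the commanded pose from where the row before left it, along the tool's axes as they then stand; what a row does not reach is not made up. A row lasts 1/10 s, in which the tool goes at most 50 mm and 8.59 degrees, less where a joint would pass 70% of its speed; a pose out of reach is approached as far as the arm can. A call is refused whole if a number of a shift passes 0.05 or a number of a turn 8.59, either way. A call with a gripper value outside its range is refused whole. The fingers move at their own pace and stop on an object; the grip force is fixed at half the most. Time passes only in rows, so rows that do not move let the fingers close. It gives the time, the measured TCP pose, the force, the opening and the grip force at its end, in the units of the state.
- bot.get_state(): the state, without advancing time (a new reading comes with each control period).
- bot.grab_frame(name): name is "side" or "top"; returns a dict with "color" (384x512x3 uint8, red, green, blue), "fx", "fy", "cx", "cy" (pixels), "T" (4x4, takes a point from camera to world coordinates). Camera axes: x right, y down, z forward; pixel columns grow to the right and rows downward; lengths in m; the calibration is good to about 2 mm. A picture is of the moment at which its call begins. There is no depth.
- bot.finish_job(): hands the job in; it is judged then, once.
Trained networks look in the newest picture that a camera, given by its name, has taken for a name from the list of things; names that differ only in an ending like _2 or _b are one class to them, and where a whole thing is asked for, a point or a joint stands for the part that bears it (a point fixed in the world has none). Each returns a list of dicts, best first, with "score" (0 to 1); they miss things now and then, are a little off and sometimes report something else, mostly with a low value. They report only what shows in the picture. A call takes as long as a camera call. They do not tell look-alikes from the thing itself.
- bot.boxes_of(name, camera): "at" ([column, row] as shares, 0 to 1, of the picture: columns of its width, rows of its height, amid what is visible of it).
- bot.tip_of(name, camera): "at" ([column, row] as shares, 0 to 1, of the picture: columns of its width, rows of its height: a listed point, or the origin of a listed thing).
The state is a dict: "clock": time; "joint_pos": joint angles; "joint_velocities": joint speeds; "effort": joint torques, N m; "position": TCP position; "orientation": TCP orientation; "force": force on the tool from outside, world axes, zero at the start; "wrist_torque": the same for the moment, N m; "gripper_width": finger opening in m; "grip_force": force on a finger pad.
Only numpy, scipy, OpenCV 4.12 (cv2) and the standard library are available. Lean on these libraries where they do the work, as an engineer would, in place of code of your own. Each camera call takes 0.05 s, during which the arm holds its last target. There are 200 camera calls.

## Working session

There is one attempt and no reset: what is moved stays moved. The work goes in short steps, Python scripts to look and compute and a shell command to move; the robot and the scene stay as the last step left them, time stands still between calls to the robot, and variables do not carry over. Pictures are saved under pics/ and viewed, at most 13 in all, crops included, and the job is handed in when it is done.

```bash
mkdir -p pics; cat > h.py <<'E'
import numpy as np, cv2
from bench import bot
def ray(f,at):
    h,w=f["color"].shape[:2]; u=at[0]*w; v=at[1]*h
    T=np.array(f["T"]); d=T[:3,:3]@np.array([(u-f["cx"])/f["fx"],(v-f["cy"])/f["fy"],1]); return T[:3,3],d/np.linalg.norm(d)
def atz(f,at,z):
    o,d=ray(f,at); return o+d*(z-o[2])/d[2]
def tri(rs):
    A=sum(np.eye(3)-np.outer(d,d) for o,d in rs); b=sum((np.eye(3)-np.outer(d,d))@o for o,d in rs)
    p=np.linalg.solve(A,b); return p,[np.linalg.norm((np.eye(3)-np.outer(d,d))@(p-o)) for o,d in rs]
def proj(f,p):
    T=np.array(f["T"]); q=T[:3,:3].T@(np.array(p)-T[:3,3]); return [q[0]/q[2]*f["fx"]+f["cx"],q[1]/q[2]*f["fy"]+f["cy"]]
E
python3 - <<'E'
from h import *
np.set_printoptions(precision=4,suppress=True)
F={c:bot.grab_frame(c) for c in("top","side")}
cv2.imwrite("pics/a.png",cv2.cvtColor(np.vstack([F["top"]["color"],F["side"]["color"]]),cv2.COLOR_RGB2BGR)[:, :])
for c in F: cv2.imwrite(f"pics/{c}.png",cv2.cvtColor(F[c]["color"],cv2.COLOR_RGB2BGR)); print(c,F[c]["T"],F[c]["fx"])
for n in("stand","rail","crest","deck","seat","roller"):
    for c in F:
        for r in bot.tip_of(n,c)[:3]: print(n,c,np.array(r["at"])*[512,384],round(r["score"],2))
s=bot.get_state();print(s)
E
```

```text
top [[ 0.0068 -0.9922  0.1241  0.2782]
 [-1.     -0.0066  0.0016  0.0477]
 [-0.0007 -0.1241 -0.9923  1.4786]
 [ 0.      0.      0.      1.    ]] 394.6507122122401
side [[-0.8964 -0.2988  0.3273  0.0516]
 [-0.4429  0.6315 -0.6365  0.8812]
 [-0.0165 -0.7155 -0.6984  0.9812]
 [ 0.      0.      0.      1.    ]] 439.69075154811907
stand top [250.3168 163.6992] 0.61
stand top [254.9248 127.4112] 0.29
stand side [214.8864 204.9024] 0.62
rail top [240.1792 182.784 ] 0.78
rail side [233.5232 209.7024] 0.68
crest side [210.9952 207.7056] 0.74
deck top [267.6224 153.9072] 0.75
deck top [401.6128 215.3088] 0.32
deck side [219.2896 183.0912] 0.58
deck side [215.3984 205.9008] 0.39
seat top [227.584  169.1904] 0.81
seat side [206.08   215.1936] 0.59
roller top [338.4832 186.8928] 0.9
roller side [221.0816 169.8048] 0.91
roller side [374.3744 161.3184] 0.85
roller side [282.0096 143.3088] 0.6
{'clock': 0.7, 'joint_pos': array([-1.5023,  0.3806,  1.2974,  0.    ,  1.4636, -0.2153]), 'joint_velocities': array([ 0.0006, -0.002 ,  0.0008, -0.0015,  0.0008, -0.0007]), 'effort': array([ -0.0012, -43.772 , -22.4701,   0.0714,   0.0314,   0.    ]), 'position': array([ 0.154 , -0.528 ,  0.2153]), 'orientation': array([0.    , 0.9899, 0.1414, 0.    ]), 'force': array([-0.6289, -0.1739, -0.1407]), 'wrist_torque': array([-0.0225,  0.0084,  0.0167]), 'grip_force': 0.0, 'gripper_width': 0.08796787413068445}
```

View pics/top.png

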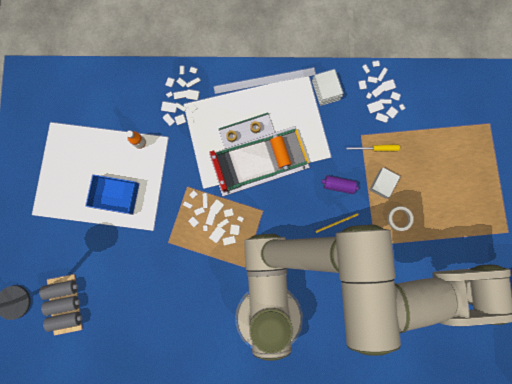

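View pics/side.png

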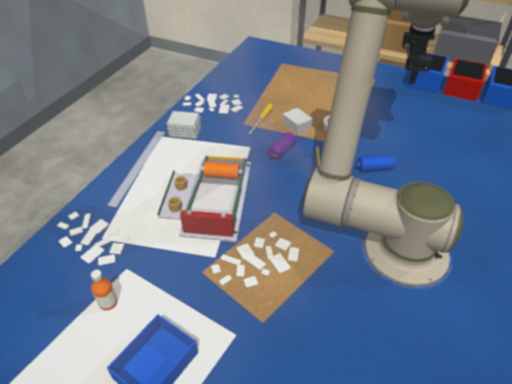

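The top picture has these candidates: the orange roller between the rails at (281,152), a purple roller look-alike at (340,184), and the orange-capped glue bottle at (136,139). The side picture adds a blue look-alike at (376,162). I choose the orange one on the grey infeed, side (222,170). The red stop is at top (219,170), so uphill is about world +y. Next I fit the stand pose and check the choice in a crop.

```bash
cat > fit.py <<'E'
from h import *
from scipy.optimize import least_squares
np.set_printoptions(precision=4,suppress=True)
P={"rail":(.06,.0675,.0517),"crest":(.06,0,.0397),"deck":(-.08,0,.02),"seat":(.083,0,.0585),"stand":(0,0,0)}
def S(x,p): c,s=np.cos(x[2]),np.sin(x[2]); p=np.array(p); return np.array([x[0]+c*p[0]-s*p[1],x[1]+s*p[0]+c*p[1],p[2]])
def blob(img,name):
    h=cv2.cvtColor(img,cv2.COLOR_RGB2HSV); H,s,v=cv2.split(h)
    m={"red":((H<4)|(H>174))&(s>150)&(v>60),"orange":(H>=5)&(H<=16)&(s>170)&(v>100)}[name]
    n,l,st,c=cv2.connectedComponentsWithStats(m.astype(np.uint8)); return [(c[i]+0.0,st[i]) for i in range(1,n) if st[i][4]>60]
E
python3 - <<'E'
from fit import *
F={c:bot.grab_frame(c) for c in("top","side")}
obs=[]
for n in P:
    for c in F:
        for r in bot.tip_of(n,c):
            if r["score"]>.5: obs.append((n,c,np.array(r["at"])*[512,384]))
def res(x): return np.concatenate([np.array(proj(F[c],S(x,P[n])))-a for n,c,a in obs])
r=least_squares(res,[.5,.05,1.8],loss="soft_l1"); x=r.x
print("stand",x,np.degrees(x[2]))
for o,e in zip(obs,res(x).reshape(-1,2)): print(o[:2],e)
for c in F: print(c,"red",blob(F[c]["color"],"red"),"orange",blob(F[c]["color"],"orange"))
for c in F:
    f=F[c]
    for r_ in bot.tip_of("roller",c)[:2]+bot.boxes_of("roller",c)[:3]:
        w=atz(f,r_["at"],.045); print("roller",c,np.array(r_["at"])*[512,384],r_["score"],w)
np.save("stand.npy",x)
K=6; ims=[]
for c,(u,v) in zip(("top","side"),((262,158),(214,200))):
    im=cv2.resize(F[c]["color"][v-50:v+50,u-66:u+66],None,fx=K,fy=K,interpolation=cv2.INTER_CUBIC)
    def pl(pts,col):
        q=np.array([(np.array(proj(F[c],S(x,p)))-[u-66,v-50]+.5)*K for p in pts]).astype(np.int32); cv2.polylines(im,[q],True,col,1)
    pl([(.108,-.064,.09),(.108,.064,.09),(.128,.064,.09),(.128,-.064,.09)],(0,255,255))
    pl([(-.21,-.061,.028),(-.21,.061,.028),(-.202,.061,.028),(-.202,-.061,.028)],(255,0,255))
    pl([(-.08,-.0625,.02),(-.08,.0625,.02),(.06,.0625,.0397),(.06,-.0625,.0397)],(0,0,255))
    ims.append(im)
cv2.imwrite("pics/crop1.png",cv2.cvtColor(cv2.resize(np.vstack(ims),(396,600)),cv2.COLOR_RGB2BGR)); cv2.imwrite("pics/crop_top.png",cv2.cvtColor(ims[0][:600,:792],cv2.COLOR_RGB2BGR)); cv2.imwrite("pics/crop_side.png",cv2.cvtColor(ims[1],cv2.COLOR_RGB2BGR))
E
```

```text
stand [0.5709 0.0779 1.9404] 111.17529335558304
('rail', 'top') [-2.4288 -0.9093]
('rail', 'side') [ 2.3929 -2.955 ]
('crest', 'top') [ 2.5367 -0.3319]
('crest', 'side') [-2.7179  1.1272]
('deck', 'top') [-0.0215  0.9774]
('deck', 'side') [-4.7072  0.3352]
('seat', 'top') [ 0.2323 -1.2765]
('seat', 'side') [ 0.5903 -2.3604]
('stand', 'top') [-3.096   0.1316]
('stand', 'side') [ 0.4446 -0.3099]
('stand', 'side') [33.059  21.5781]
top red [(array([218.0661, 169.1405]), array([213, 157,  12,  25, 121], dtype=int32))] orange [(array([135.1023, 138.3864]), array([128, 132,  13,  12,  88], dtype=int32)), (array([280.0326, 151.1196]), array([270, 136,  21,  32, 368], dtype=int32))]
side red [(array([463.827 ,  84.6163]), array([444,  59,  44,  41, 821], dtype=int32)), (array([211.2135, 215.9326]), array([191, 212,  41,  10, 178], dtype=int32)), (array([225.3196, 229.6186]), array([217, 223,  15,  12,  97], dtype=int32))] orange [(array([220.5136, 169.121 ]), array([204, 162,  34,  15, 405], dtype=int32)), (array([100.9037, 287.6789]), array([ 92, 280,  18,  16, 218], dtype=int32))]
roller top [339.8144 188.0064] 0.69 [ 0.4719 -0.2577  0.045 ]
roller top [276.8896 148.6848] 0.64 [ 0.6176 -0.0271  0.045 ]
roller top [339.6096 188.0064] 0.84 [ 0.4719 -0.2569  0.045 ]
roller top [279.5008 149.9904] 0.66 [ 0.6127 -0.0368  0.045 ]
roller side [374.2208 161.8176] 0.88 [ 0.1716 -0.2858  0.045 ]
roller side [280.9856 143.1168] 0.72 [ 0.4854 -0.2483  0.045 ]
roller side [282.88   144.1152] 0.72 [ 0.4773 -0.2459  0.045 ]
roller side [220.6208 168.384 ] 0.71 [ 0.6106 -0.0431  0.045 ]
roller side [374.3232 159.8976] 0.67 [ 0.1738 -0.2955  0.045 ]
```

View pics/crop_top.png

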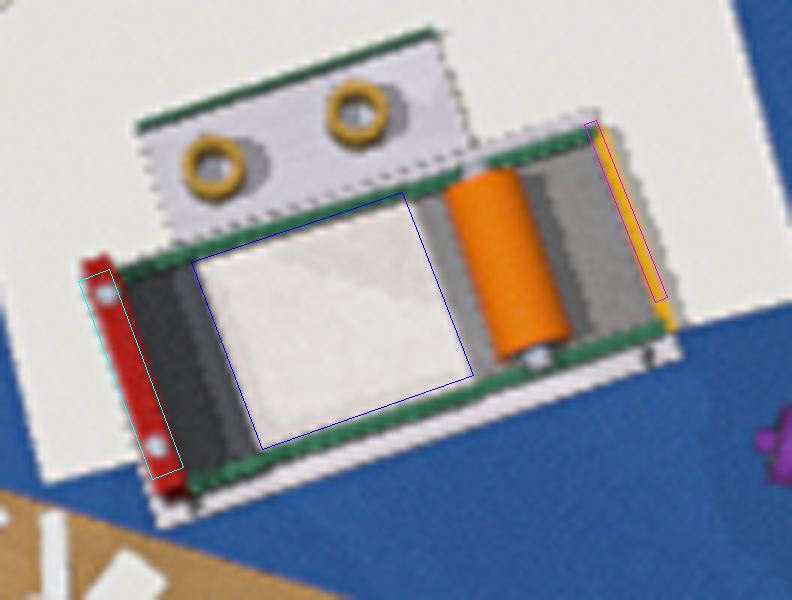

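View pics/crop_side.png

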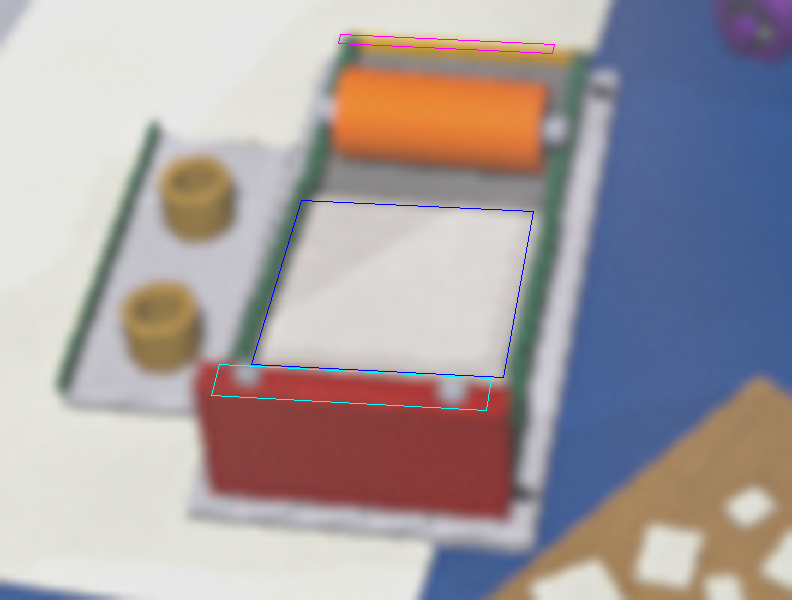

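The crops show an orange roller with steel shafts on the infeed, which is the right one. The overlay is about 3° off in yaw: the lip is drawn about 15 crop px too far up. I refit using the stop's two bolts and the lip ends read from the crops.

```bash
python3 - <<'E'
from fit import *
F={c:bot.grab_frame(c) for c in("top","side")}
K=6; off={"top":(196,108),"side":(148,150)}
M=[("top",(107,294),"b-"),("top",(156,446),"b+"),("side",(246,372),"b-"),("side",(452,390),"b+"),
("top",(595,128),"l-"),("top",(671,326),"l+"),("side",(345,41),"l-"),("side",(587,59),"l+"),("top",(443,287),"f"),("side",(420,207),"f")]
def pt(k,b,l):
    s=-1 if k[-1]=="-" else 1
    return (.118,s*b,.092) if k[0]=="b" else (-.206,s*l,.028) if k[0]=="l" else (-.08,0,.02)
def res(x): return np.concatenate([np.array(proj(F[c],S(x,pt(k,x[3],x[4]))))-(np.array(a)/K-.5+off[c]) for c,a,k in M])
r=least_squares(res,[.57,.078,1.9,.048,.07],loss="soft_l1"); x=r.x
print(x,np.degrees(x[2]));print(res(x).reshape(-1,2))
np.save("stand.npy",x[:3])
# roller: fit x position, y, yaw from masked outline centre + min-area rect
for c,i in(("top",-1),("side",0)):
    ce,st=[b for b in blob(F[c]["color"],"orange") if st_ok(b)][0] if 0 else [b for b in blob(F[c]["color"],"orange") if b[1][4]>300][0]
    w=atz(F[c],(ce+.5)/[512,384],.05); d=w[:2]-x[:2]; cs,sn=np.cos(x[2]),np.sin(x[2]); print(c,"roller blob in stand",cs*d[0]+sn*d[1],-sn*d[0]+cs*d[1])
    im=cv2.resize(F[c]["color"][off[c][1]:off[c][1]+100,off[c][0]:off[c][0]+132],None,fx=K,fy=K,interpolation=cv2.INTER_CUBIC)
    def pl(pts,col):
        q=np.array([(np.array(proj(F[c],S(x,p)))-off[c]+.5)*K for p in pts]).astype(np.int32); cv2.polylines(im,[q],True,col,1)
    pl([(.108,-.074,.09),(.108,.074,.09),(.128,.074,.09),(.128,-.074,.09)],(0,255,255))
    pl([(-.21,-.071,.028),(-.21,.071,.028),(-.202,.071,.028),(-.202,-.071,.028)],(255,0,255))
    pl([(-.08,-.0625,.02),(-.08,.0625,.02),(.06,.0625,.0397),(.06,-.0625,.0397)],(0,0,255))
    pl([(-.2,-.061,.032),(-.08,-.0625,.032),(.06,-.064,.0517),(.06,.064,.0517),(-.08,.0625,.032),(-.2,.061,.032)],(255,255,0))
    cv2.imwrite(f"pics/c2{c}.png",cv2.cvtColor(im,cv2.COLOR_RGB2BGR))
a=cv2.imread("pics/c2top.png");b=cv2.imread("pics/c2side.png")
cv2.imwrite("pics/c2.png",np.hstack([cv2.resize(a,(400,303)),cv2.resize(b,(400,303))]))
E
```

```text
[0.5689 0.0764 1.9034 0.0484 0.0686] 109.05932050231502
[[-0.2159  0.0534]
 [-0.0082  0.0446]
 [-0.1898  0.3993]
 [-0.219   0.2191]
 [ 0.2151 -0.6051]
 [-0.2829  0.1763]
 [-0.0041 -0.8237]
 [-0.4729 -1.088 ]
 [-0.1805  0.681 ]
 [ 1.2814 -0.2149]]
top roller blob in stand -0.1222556414145889 0.003652015972162144
side roller blob in stand -0.11480355318390818 0.003254123291690822
```

View pics/c2top.png

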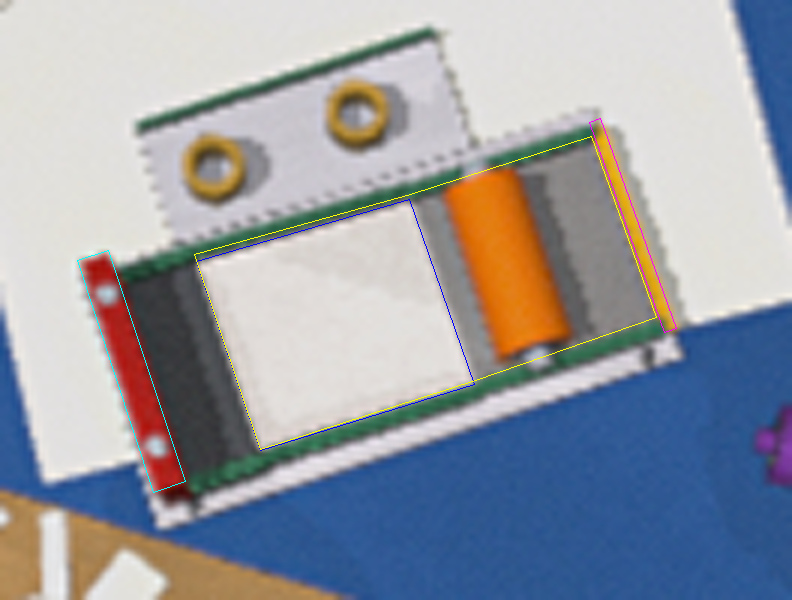

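The overlay now fits the stop, ramp and lip to about 1 mm. The roller is at stand x ≈ -0.118. I'll go above the infeed behind it, with tool x along the stand's x and the jaw at about 0.6.

```bash
cat > t.py <<'E'
import sys
from fit import *
from scipy.spatial.transform import Rotation as R
x=np.load("stand.npy"); s=bot.get_state(); q=s["orientation"]; Rm=R.from_quat([q[1],q[2],q[3],q[0]])
d=s["position"]-S(x,(0,0,0)); c,n=np.cos(x[2]),np.sin(x[2])
print("clock",s["clock"],"stand pos",np.array([c*d[0]+n*d[1],-n*d[0]+c*d[1],d[2]]),"F",s["force"],"w",s["gripper_width"],"j",s["joint_pos"])
if len(sys.argv)>3: print("shift tool",Rm.inv().apply(S(x,[float(a) for a in sys.argv[1:4]])-s["position"]))
print("turn tool deg",np.degrees((Rm.inv()*R.from_euler("z",x[2])*R.from_euler("x",np.pi)).as_rotvec()))
E
python3 t.py -0.177 0.001 0.215
```

```text
clock 1.6 stand pos [-0.4357  0.5896  0.2153] F [-0.0769  0.5424  0.4647] w 0.08825661966377718 j [-1.5023  0.3806  1.2974 -0.      1.4636 -0.2153]
shift tool [ 0.5752 -0.2871  0.0003]
turn tool deg [ -0.0036  -0.0023 -92.7994]
```

```bash
python3 -m creep '[{"x":0.043,"y":-0.0215,"jaw":0.6},{"x":0.043,"y":-0.0215,"jaw":0.6},{"x":0.043,"y":-0.0215,"jaw":0.6},{"x":0.043,"y":-0.0215,"jaw":0.6},{"x":0.043,"y":-0.0215,"jaw":0.6},{"x":0.043,"y":-0.0215,"jaw":0.6},{"x":0.043,"y":-0.0215,"jaw":0.6},{"x":0.043,"y":-0.0215,"jaw":0.6},{"x":0.043,"y":-0.0215,"jaw":0.6},{"x":0.043,"y":-0.0215,"jaw":0.6},{"x":0.043,"y":-0.0215,"jaw":0.6},{"x":0.043,"y":-0.0215,"jaw":0.6}]'
python3 -m creep '[{"rz":-8.4,"jaw":0.6},{"rz":-8.4,"jaw":0.6},{"rz":-8.4,"jaw":0.6},{"rz":-8.4,"jaw":0.6},{"rz":-8.4,"jaw":0.6},{"rz":-8.4,"jaw":0.6},{"rz":-8.4,"jaw":0.6},{"rz":-8.4,"jaw":0.6},{"rz":-8.4,"jaw":0.6},{"rz":-8.4,"jaw":0.6},{"rz":-8.4,"jaw":0.6}]'
python3 t.py -0.177 0.001 0.215
```

```text
clock 1.6 stand pos [-0.4357  0.5896  0.2153] F [-0.0769  0.5424  0.4647] w 0.08825661966377718 j [-1.5023  0.3806  1.2974 -0.      1.4636 -0.2153]
shift tool [ 0.5752 -0.2871  0.0003]
turn tool deg [ -0.0036  -0.0023 -92.7994]validation failed for argument at $[0]...
validation failed for argument at $[0]...
```

```bash
python3 -m creep '[{"x":0.043,"y":-0.0215,"z":0,"rx":0,"ry":0,"rz":0,"jaw":0.6}]'
```

```text
clock: 1.7
position: [0.1872, -0.4975, 0.2147]
orientation: [0.0, 0.99, 0.139, -0.0]
force: [1.4, -0.1, 0.7]
gripper_width: 0.0824
grip_force: 0.0
```

```bash
python3 -m creep '[{"x":0.044,"y":-0.022,"z":0,"rx":0,"ry":0,"rz":0,"jaw":0.6},{"x":0.044,"y":-0.022,"z":0,"rx":0,"ry":0,"rz":0,"jaw":0.6},{"x":0.044,"y":-0.022,"z":0,"rx":0,"ry":0,"rz":0,"jaw":0.6},{"x":0.044,"y":-0.022,"z":0,"rx":0,"ry":0,"rz":0,"jaw":0.6},{"x":0.044,"y":-0.022,"z":0,"rx":0,"ry":0,"rz":0,"jaw":0.6},{"x":0.044,"y":-0.022,"z":0,"rx":0,"ry":0,"rz":0,"jaw":0.6},{"x":0.044,"y":-0.022,"z":0,"rx":0,"ry":0,"rz":0,"jaw":0.6},{"x":0.044,"y":-0.022,"z":0,"rx":0,"ry":0,"rz":0,"jaw":0.6},{"x":0.044,"y":-0.022,"z":0,"rx":0,"ry":0,"rz":0,"jaw":0.6},{"x":0.044,"y":-0.022,"z":0,"rx":0,"ry":0,"rz":0,"jaw":0.6},{"x":0.044,"y":-0.022,"z":0,"rx":0,"ry":0,"rz":0,"jaw":0.6},{"x":0.044,"y":-0.022,"z":0,"rx":0,"ry":0,"rz":0,"jaw":0.6}]'
python3 -m creep '[{"x":0,"y":0,"z":0,"rx":0,"ry":0,"rz":-8.4,"jaw":0.6},{"x":0,"y":0,"z":0,"rx":0,"ry":0,"rz":-8.4,"jaw":0.6},{"x":0,"y":0,"z":0,"rx":0,"ry":0,"rz":-8.4,"jaw":0.6},{"x":0,"y":0,"z":0,"rx":0,"ry":0,"rz":-8.4,"jaw":0.6},{"x":0,"y":0,"z":0,"rx":0,"ry":0,"rz":-8.4,"jaw":0.6},{"x":0,"y":0,"z":0,"rx":0,"ry":0,"rz":-8.4,"jaw":0.6},{"x":0,"y":0,"z":0,"rx":0,"ry":0,"rz":-8.4,"jaw":0.6},{"x":0,"y":0,"z":0,"rx":0,"ry":0,"rz":-8.4,"jaw":0.6},{"x":0,"y":0,"z":0,"rx":0,"ry":0,"rz":-8.4,"jaw":0.6},{"x":0,"y":0,"z":0,"rx":0,"ry":0,"rz":-8.4,"jaw":0.6},{"x":0,"y":0,"z":0,"rx":0,"ry":0,"rz":-8.4,"jaw":0.6},{"x":0,"y":0,"z":0,"rx":0,"ry":0,"rz":0,"jaw":0.6}]'
python3 t.py -0.177 0.001 0.215
```

```text
clock: 2.9
position: [0.6235, -0.0923, 0.2154]
orientation: [0.0, 0.99, 0.141, 0.0]
force: [0.5, -0.4, -0.0]
gripper_width: 0.053
grip_force: 0.0
clock: 4.1
position: [0.6222, -0.094, 0.2153]
orientation: [-0.0, 0.583, 0.813, -0.0]
force: [0.5, 0.5, 0.7]
gripper_width: 0.0528
grip_force: 0.0
clock 4.1 stand pos [-0.1784  0.0053  0.2153] F [0.4738 0.5453 0.7275] w 0.052813388148878725 j [-0.3378  0.5235  1.0574  0.      1.5609 -0.6648]
shift tool [0.0014 0.0043 0.0003]
turn tool deg [-0.0085 -0.0078 -0.323 ]
```

```bash
python3 -m creep '[{"x":0.001,"y":0.003,"z":0.03,"rx":0,"ry":0,"rz":-0.3,"jaw":0.6},{"x":0,"y":0,"z":0.03,"rx":0,"ry":0,"rz":0,"jaw":0.6},{"x":0,"y":0,"z":0.03,"rx":0,"ry":0,"rz":0,"jaw":0.6},{"x":0,"y":0,"z":0.03,"rx":0,"ry":0,"rz":0,"jaw":0.6},{"x":0,"y":0,"z":0.01,"rx":0,"ry":0,"rz":0,"jaw":0.6},{"x":0,"y":0,"z":0,"rx":0,"ry":0,"rz":0,"jaw":0.6}]'
cat > look.py <<'E'
import sys
from fit import *
ims=[]
for c,(u,v) in(("top",(262,158)),("side",(214,190))):
    f=bot.grab_frame(c)["color"]; ims.append(cv2.resize(f[v-60:v+60,u-48:u+48],(400,500),interpolation=cv2.INTER_CUBIC))
cv2.imwrite(f"pics/{sys.argv[1]}.png",cv2.cvtColor(np.hstack(ims),cv2.COLOR_RGB2BGR))
E
python3 look.py down1; python3 t.py -0.177 0.002 0.033
```

```text
clock: 4.7
position: [0.6243, -0.092, 0.0844]
orientation: [-0.001, 0.582, 0.813, -0.0]
force: [-0.1, 0.4, 1.0]
gripper_width: 0.0529
grip_force: 0.0
clock 4.8 stand pos [-0.1779  0.0017  0.0868] F [ 0.2699 -0.1033  0.335 ] w 0.052771335237749295 j [-0.3335  0.6311  1.2444  0.      1.264  -0.6631]
shift tool [ 0.001  -0.0004  0.0538]
turn tool deg [ 0.0964  0.0735 -0.1754]
```

View pics/down1.png

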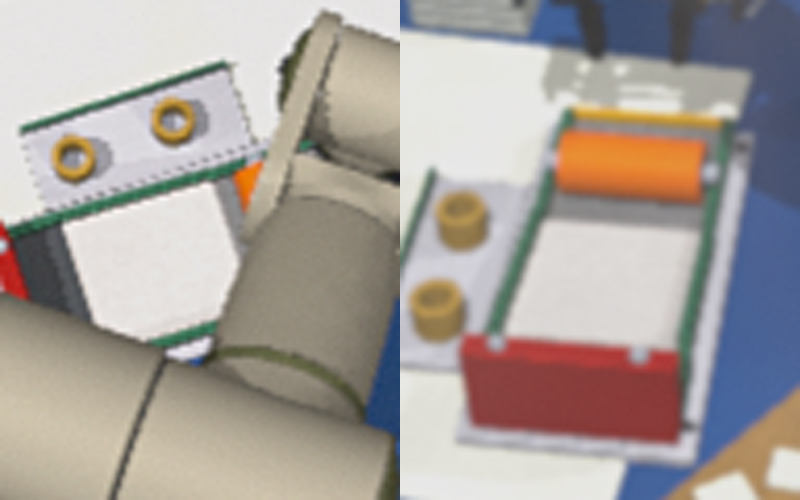

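The side crop shows the roller untouched on the infeed at (632,165). Both fingers are behind it at (595,50) and (682,45), centred on it. I lower them into the gap between lip and roller, watching the force.

```bash
python3 -m creep '[{"x":0.001,"y":0,"z":0.015,"rx":0,"ry":0,"rz":0,"jaw":0.6},{"x":0,"y":0,"z":0.015,"rx":0,"ry":0,"rz":0,"jaw":0.6},{"x":0,"y":0,"z":0.012,"rx":0,"ry":0,"rz":0,"jaw":0.6},{"x":0,"y":0,"z":0.010,"rx":0,"ry":0,"rz":0,"jaw":0.6},{"x":0,"y":0,"z":0,"rx":0,"ry":0,"rz":0,"jaw":0.6},{"x":0,"y":0,"z":0,"rx":0,"ry":0,"rz":0,"jaw":0.6}]'
python3 t.py -0.15 0.002 0.033; python3 look.py down2
```

```text
clock: 5.4
position: [0.6248, -0.0913, 0.0339]
orientation: [0.0, 0.581, 0.814, 0.0]
force: [-0.2, -1.0, 0.2]
gripper_width: 0.0529
grip_force: 0.0
clock 5.4 stand pos [-0.1767  0.002   0.0339] F [-0.2088 -1.0307  0.1991] w 0.05290880258292593 j [-0.3323  0.6898  1.3008  0.      1.1502 -0.663 ]
shift tool [ 0.0267 -0.0001  0.0009]
turn tool deg [ 0.0372  0.0271 -0.1077]
```

View pics/down2.png

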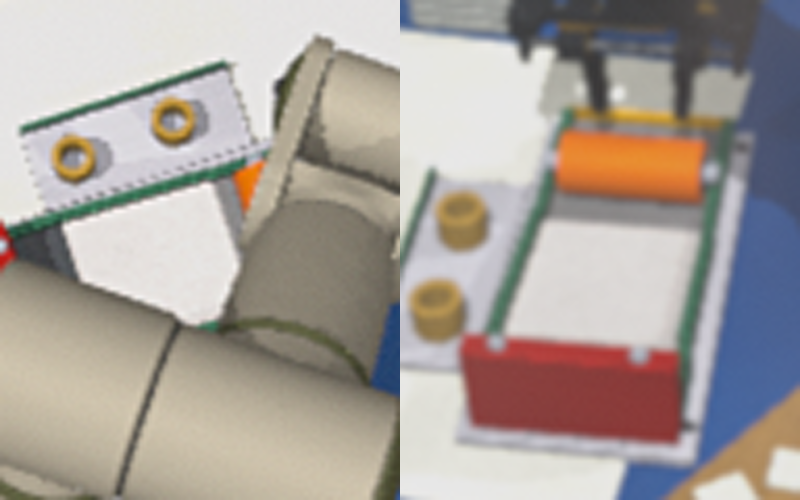

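Both fingers are down between the yellow lip and the roller, at side crop (600,105) and (682,110). The force reads about zero, so nothing is touched. I approach gently.

```bash
python3 -m creep '[{"x":0.004,"y":0,"z":0,"rx":0,"ry":0,"rz":0,"jaw":0.6},{"x":0.004,"y":0,"z":0,"rx":0,"ry":0,"rz":0,"jaw":0.6},{"x":0.003,"y":0,"z":0,"rx":0,"ry":0,"rz":0,"jaw":0.6},{"x":0.002,"y":0,"z":0,"rx":0,"ry":0,"rz":0,"jaw":0.6},{"x":0.002,"y":0,"z":0,"rx":0,"ry":0,"rz":0,"jaw":0.6},{"x":0.002,"y":0,"z":0,"rx":0,"ry":0,"rz":0,"jaw":0.6},{"x":0.002,"y":0,"z":0,"rx":0,"ry":0,"rz":0,"jaw":0.6},{"x":0.002,"y":0,"z":0,"rx":0,"ry":0,"rz":0,"jaw":0.6},{"x":0.002,"y":0,"z":0,"rx":0,"ry":0,"rz":0,"jaw":0.6},{"x":0.002,"y":0,"z":0,"rx":0,"ry":0,"rz":0,"jaw":0.6}]'
cat > rol.py <<'E'
from fit import *
x=np.load("stand.npy"); f=bot.grab_frame("side")
m=[b for b in blob(f["color"],"orange") if b[1][4]>150 and abs(b[0][0]-215)<40]
for ce,st in m:
    for z in(.05,.063):
        w=atz(f,(ce+.5)/[512,384],z); d=w[:2]-x[:2]; c,n=np.cos(x[2]),np.sin(x[2]); print("roller side: z",z,"x %.4f y %.4f"%(c*d[0]+n*d[1],-n*d[0]+c*d[1]),"area",st[4])
    m_=np.zeros(1)
E
python3 rol.py; python3 t.py
```

```text
clock: 6.5
position: [0.6164, -0.0675, 0.0335]
orientation: [0.0, 0.581, 0.814, 0.0]
force: [0.9, -0.8, 0.3]
gripper_width: 0.0528
grip_force: 0.5
roller side: z 0.05 x -0.1132 y 0.0038 area 440
roller side: z 0.063 x -0.0986 y 0.0069 area 440
clock 6.55 stand pos [-0.1512  0.0022  0.0335] F [-0.4261  0.401   0.3026] w 0.052830547136990584 j [-0.2994  0.6741  1.3373  0.      1.1299 -0.6303]
turn tool deg [ 0.0123  0.0087 -0.0947]
```

```bash
python3 -m creep '[{"x":0.003,"y":0,"z":0,"rx":0,"ry":0,"rz":0,"jaw":0.6},{"x":0.004,"y":0,"z":0,"rx":0,"ry":0,"rz":0,"jaw":0.6},{"x":0.005,"y":0,"z":0,"rx":0,"ry":0,"rz":0,"jaw":0.6},{"x":0.005,"y":0,"z":0,"rx":0,"ry":0,"rz":0,"jaw":0.6},{"x":0.005,"y":0,"z":0,"rx":0,"ry":0,"rz":0,"jaw":0.6},{"x":0.005,"y":0,"z":0,"rx":0,"ry":0,"rz":0,"jaw":0.6},{"x":0.005,"y":0,"z":0,"rx":0,"ry":0,"rz":0,"jaw":0.6},{"x":0.005,"y":0,"z":0,"rx":0,"ry":0,"rz":0,"jaw":0.6},{"x":0.005,"y":0,"z":0,"rx":0,"ry":0,"rz":0,"jaw":0.6},{"x":0.005,"y":0,"z":0,"rx":0,"ry":0,"rz":0,"jaw":0.6},{"x":0.005,"y":0,"z":-0.0007,"rx":0,"ry":0,"rz":0,"jaw":0.6},{"x":0.005,"y":0,"z":-0.0007,"rx":0,"ry":0,"rz":0,"jaw":0.6}]'
python3 rol.py; python3 t.py;python3 look.py mid
```

```text
clock: 7.75
position: [0.601, -0.0167, 0.0386]
orientation: [0.006, 0.581, 0.814, 0.0]
force: [-0.1, -17.0, 27.9]
gripper_width: 0.0531
grip_force: 14.9
roller side: z 0.05 x -0.0672 y 0.0024 area 470
roller side: z 0.063 x -0.0533 y 0.0055 area 470
clock 7.8 stand pos [-0.0978  0.0001  0.039 ] F [ -0.5471 -13.1079  23.2539] w 0.052841571884952164 j [-0.2216  0.6368  1.3993 -0.0049  1.0945 -0.5508]
turn tool deg [ 0.401   0.5404 -0.0725]
```

View pics/mid.png

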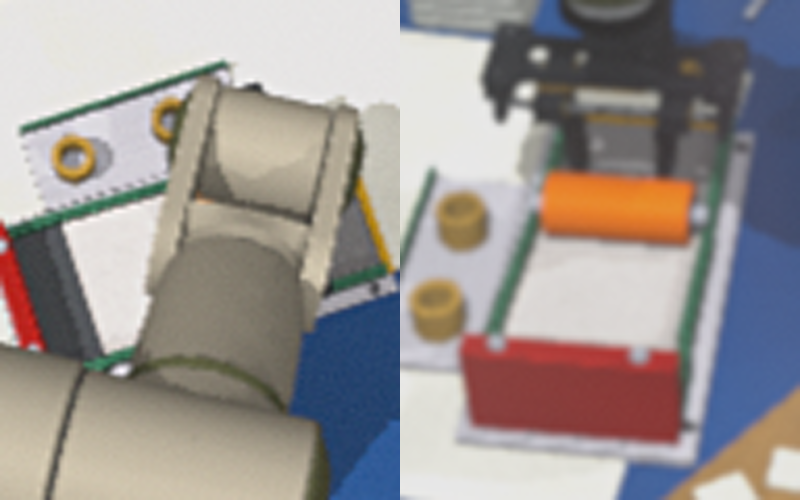

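The roller is about 15 mm up the ramp at side crop (615,208), still square, with the fingers right behind it. The vertical force on the tool is +23 N, probably because the pads drag on the rolling cover. I ease upward and read the force in small steps.

```bash
python3 -m creep '[{"x":0,"y":0,"z":-0.004,"rx":0,"ry":0,"rz":0,"jaw":0.6},{"x":0,"y":0,"z":0,"rx":0,"ry":0,"rz":0,"jaw":0.6}]'
python3 -m creep '[{"x":0.005,"y":0,"z":-0.0007,"rx":0,"ry":0,"rz":0,"jaw":0.6}]'
python3 -m creep '[{"x":0.005,"y":0,"z":-0.0007,"rx":0,"ry":0,"rz":0,"jaw":0.6}]'
python3 -m creep '[{"x":0.005,"y":0,"z":-0.0007,"rx":0,"ry":0,"rz":0,"jaw":0.6}]'
python3 rol.py;python3 t.py
```

```text
clock: 8.1
position: [0.5992, -0.0143, 0.0404]
orientation: [0.002, 0.581, 0.814, 0.001]
force: [1.8, -5.4, 10.1]
gripper_width: 0.053
grip_force: 5.6
clock: 8.2
position: [0.5983, -0.0108, 0.0416]
orientation: [0.004, 0.581, 0.814, 0.0]
force: [0.7, -10.3, 20.5]
gripper_width: 0.0526
grip_force: 10.9
clock: 8.3
position: [0.5971, -0.0066, 0.0434]
orientation: [0.005, 0.581, 0.814, 0.0]
force: [-2.1, -13.6, 27.3]
gripper_width: 0.0528
grip_force: 14.7
clock: 8.4
position: [0.5957, -0.0024, 0.045]
orientation: [0.005, 0.581, 0.814, -0.0]
force: [-2.8, -14.4, 33.8]
gripper_width: 0.0528
grip_force: 17.9
roller side: z 0.05 x -0.0595 y 0.0012 area 466
roller side: z 0.063 x -0.0457 y 0.0043 area 466
clock 8.45 stand pos [-0.0824  0.0004  0.0454] F [ -4.2406 -12.1893  30.7711] w 0.05303473590075998 j [-0.1995  0.6213  1.4093 -0.0048  1.1012 -0.5288]
turn tool deg [ 0.3571  0.4966 -0.0659]
```

```bash
python3 - <<'E'
from fit import *
x=np.load("stand.npy"); s=bot.get_state(); c,n=np.cos(x[2]),np.sin(x[2])
A=np.array([[c,n,0],[-n,c,0],[0,0,1]])
print("F stand",A@s["force"],"M stand",A@s["wrist_torque"],"clock",s["clock"],"grip",s["grip_force"])
f=bot.grab_frame("side")
o=s["position"]
for dy in(-.0935,.0935):
    for dz in (.064,):
        p=np.array(proj(f,o+A.T@[0,dy,dz])); print(dy,dz,(p-[166,130])*[400/96,500/120])
for dy in(-.035,.035): p=np.array(proj(f,o+A.T@[.009,dy,0])); print("tip",(p-[166,130])*[400/96,500/120])
E
python3 look.py mid2
```

```text
F stand [-10.1363   7.9885  30.7711] M stand [1.2833 1.7051 0.0696] clock 8.45 grip 15.706331804394722
-0.0935 0.064 [ 89.8509 124.5136]
0.0935 0.064 [340.2311 142.0255]
tip [171.6871 202.1903]
tip [262.8344 208.9349]
```

View pics/mid2.png

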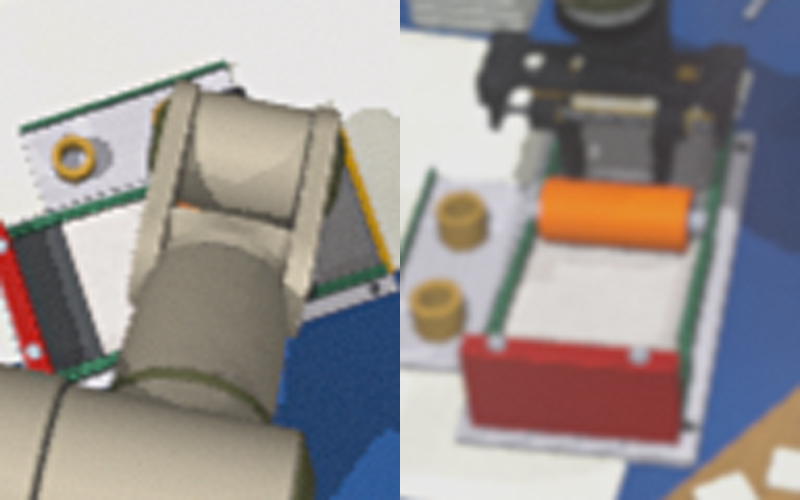

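The forces and moment fit a contact high on the roller's rear. The fingers are wider above the tip, so they ride onto it. The fix is to lean the tool back with the tips forward (+ry) and push low with the tips.

```bash
python3 -m creep '[{"x":0,"y":0,"z":0,"rx":0,"ry":7,"rz":0,"jaw":0.6},{"x":-0.001,"y":0,"z":0.002,"rx":0,"ry":7,"rz":0,"jaw":0.6},{"x":-0.001,"y":0,"z":0.002,"rx":0,"ry":8,"rz":0,"jaw":0.6}]'
python3 rol.py; python3 t.py -0.084 0.001 0.029
```

```text
clock: 8.9
position: [0.5955, -0.002, 0.0402]
orientation: [-0.153, 0.57, 0.8, 0.113]
force: [-0.8, -8.3, 16.4]
gripper_width: 0.0526
grip_force: 8.1
roller side: z 0.05 x -0.0633 y 0.0017 area 460
roller side: z 0.063 x -0.0495 y 0.0049 area 460
clock 8.95 stand pos [-0.0853  0.0009  0.0381] F [  6.0543 -13.3363  19.19  ] w 0.0531580180847191 j [-0.3496  0.7177  1.2975  0.3113  1.3842 -0.7759]
shift tool [-0.0022 -0.0002  0.0089]
turn tool deg [  0.3982 -22.4316  -0.2515]
```

```bash
python3 -m creep '[{"x":-0.003,"y":0,"z":0.001,"rx":0,"ry":0,"rz":0,"jaw":0.6},{"x":-0.003,"y":0,"z":0.002,"rx":0,"ry":0,"rz":0,"jaw":0.6},{"x":0,"y":0,"z":0,"rx":0,"ry":0,"rz":0,"jaw":0.6}]'
python3 rol.py; python3 t.py -0.084 0.001 0.029
```

```text
clock: 9.25
position: [0.5978, -0.0082, 0.0344]
orientation: [-0.15, 0.571, 0.799, 0.112]
force: [2.5, -14.0, 21.2]
gripper_width: 0.0526
grip_force: 11.7
roller side: z 0.05 x -0.0652 y 0.0013 area 460
roller side: z 0.063 x -0.0513 y 0.0045 area 460
clock 9.3 stand pos [-0.089   0.0003  0.0345] F [  2.8069 -13.3371  20.6487] w 0.05291236188600565 j [-0.3489  0.721   1.2977  0.3009  1.3702 -0.7761]
shift tool [ 0.0027 -0.0008  0.007 ]
turn tool deg [  0.4241 -21.5765  -0.1526]
```

```bash
python3 -m creep '[{"x":-0.002,"y":0,"z":-0.001,"rx":0,"ry":0,"rz":0,"jaw":0.6},{"x":-0.002,"y":0,"z":-0.001,"rx":0,"ry":0,"rz":0,"jaw":0.6},{"x":0,"y":0,"z":0,"rx":0,"ry":0,"rz":0,"jaw":0.6}]'
python3 rol.py; python3 t.py -0.084 0.001 0.029
python3 - <<'E'
from fit import *
x=np.load("stand.npy"); s=bot.get_state(); c,n=np.cos(x[2]),np.sin(x[2])
A=np.array([[c,n,0],[-n,c,0],[0,0,1]])
print("F stand",A@s["force"],"M stand",A@s["wrist_torque"])
E
```

```text
clock: 9.6
position: [0.598, -0.0103, 0.0331]
orientation: [-0.153, 0.571, 0.799, 0.112]
force: [3.5, -6.7, 9.3]
gripper_width: 0.053
grip_force: 5.7
roller side: z 0.05 x -0.0664 y 0.0013 area 463
roller side: z 0.063 x -0.0525 y 0.0044 area 463
clock 9.65 stand pos [-0.0913  0.0009  0.0331] F [ 4.2754 -6.1835  9.9836] w 0.0527580688929521 j [-0.3527  0.7256  1.2934  0.3006  1.3755 -0.7795]
shift tool [ 0.0053 -0.0002  0.0065]
turn tool deg [  0.256  -21.7901  -0.1342]
F stand [-7.2406 -2.0218  9.9836] M stand [-0.358   0.6756 -0.1409]
```

The contact point works out to about 19 mm above the tip, at the pad edge, and above the roller's axis, so it wedges. With about 30° of lean and the tips close to the floor, the tips themselves will push below the axis.

```bash
python3 -m creep '[{"x":0,"y":0,"z":0,"rx":0,"ry":4,"rz":0,"jaw":0.6},{"x":-0.001,"y":0,"z":0.002,"rx":0,"ry":4,"rz":0,"jaw":0.6},{"x":-0.001,"y":0,"z":0.002,"rx":0,"ry":0,"rz":0,"jaw":0.6},{"x":0,"y":0,"z":0,"rx":0,"ry":0,"rz":0,"jaw":0.6}]'
python3 rol.py; python3 t.py -0.091 0.001 0.028
```

```text
clock: 10.05
position: [0.596, -0.0091, 0.0269]
orientation: [-0.211, 0.562, 0.786, 0.15]
force: [1.7, -1.9, 1.6]
gripper_width: 0.0528
grip_force: 1.3
roller side: z 0.05 x -0.0654 y 0.0011 area 467
roller side: z 0.063 x -0.0515 y 0.0042 area 467
clock 10.1 stand pos [-0.0893  0.0023  0.0272] F [ 0.3591 -1.7051  1.9213] w 0.052888867656951666 j [-0.3925  0.7774  1.2565  0.3853  1.48   -0.8316]
shift tool [-0.0011  0.0013 -0.0016]
turn tool deg [ -0.0077 -29.9896  -0.1107]
```

The jam is gone: the force is about 2 N and the roller is held still at x ≈ -0.065. Now I push along the slope.

```bash
python3 -m creep '[{"x":0.0028,"y":0,"z":0.0011,"rx":0,"ry":0,"rz":0,"jaw":0.6},{"x":0.0037,"y":0,"z":0.0015,"rx":0,"ry":0,"rz":0,"jaw":0.6},{"x":0.0046,"y":0,"z":0.0019,"rx":0,"ry":0,"rz":0,"jaw":0.6},{"x":0.0046,"y":0,"z":0.0019,"rx":0,"ry":0,"rz":0,"jaw":0.6}]'
python3 rol.py; python3 t.py
```

```text
clock: 10.5
position: [0.5905, 0.0077, 0.03]
orientation: [-0.211, 0.561, 0.786, 0.15]
force: [1.7, -2.2, 1.5]
gripper_width: 0.0527
grip_force: 1.8
roller side: z 0.05 x -0.0509 y 0.0005 area 477
roller side: z 0.063 x -0.0372 y 0.0037 area 477
clock 10.55 stand pos [-0.0711  0.0022  0.03  ] F [ 0.1042  0.4547 -0.2398] w 0.05286079221156892 j [-0.3711  0.7615  1.2845  0.3941  1.4624 -0.8197]
turn tool deg [ -0.0053 -30.0368  -0.0422]
```

```bash
python3 -m creep '[{"x":0.0046,"y":0,"z":0.0019,"rx":0,"ry":0,"rz":0,"jaw":0.6},{"x":0.0046,"y":0,"z":0.0019,"rx":0,"ry":0,"rz":0,"jaw":0.6},{"x":0.0046,"y":0,"z":0.0019,"rx":0,"ry":0,"rz":0,"jaw":0.6},{"x":0.0046,"y":0,"z":0.0019,"rx":0,"ry":0,"rz":0,"jaw":0.6},{"x":0.0046,"y":0,"z":0.0019,"rx":0,"ry":0,"rz":0,"jaw":0.6},{"x":0.0046,"y":0,"z":0.0019,"rx":0,"ry":0,"rz":0,"jaw":0.6},{"x":0.0046,"y":0,"z":0.0019,"rx":0,"ry":0,"rz":0,"jaw":0.6},{"x":0.0046,"y":0,"z":0.0019,"rx":0,"ry":0,"rz":0,"jaw":0.6},{"x":0.0046,"y":0,"z":0.0019,"rx":0,"ry":0,"rz":0,"jaw":0.6},{"x":0.0046,"y":0,"z":0.0019,"rx":0,"ry":0,"rz":0,"jaw":0.6}]'
python3 rol.py; python3 t.py
```

```text
clock: 11.55
position: [0.5745, 0.054, 0.0363]
orientation: [-0.211, 0.561, 0.786, 0.15]
force: [1.3, -3.0, 1.5]
gripper_width: 0.0525
grip_force: 1.7
roller side: z 0.05 x -0.0077 y -0.0015 area 503
roller side: z 0.063 x 0.0053 y 0.0017 area 503
clock 11.6 stand pos [-0.022   0.0022  0.0364] F [-0.1941  0.6628  0.055 ] w 0.05295693301116569 j [-0.3097  0.7222  1.3542  0.4181  1.4132 -0.7811]
turn tool deg [ -0.0085 -30.0428  -0.0672]
```

```bash
python3 -m creep '[{"x":0.0046,"y":0,"z":0.0019,"rx":0,"ry":0,"rz":0,"jaw":0.6},{"x":0.0046,"y":0,"z":0.0019,"rx":0,"ry":0,"rz":0,"jaw":0.6},{"x":0.0046,"y":0,"z":0.0019,"rx":0,"ry":0,"rz":0,"jaw":0.6},{"x":0.0046,"y":0,"z":0.0019,"rx":0,"ry":0,"rz":0,"jaw":0.6},{"x":0.0046,"y":0,"z":0.0019,"rx":0,"ry":0,"rz":0,"jaw":0.6},{"x":0.0046,"y":0,"z":0.0019,"rx":0,"ry":0,"rz":0,"jaw":0.6},{"x":0.0046,"y":0,"z":0.0019,"rx":0,"ry":0,"rz":0,"jaw":0.6},{"x":0.0046,"y":0,"z":0.0019,"rx":0,"ry":0,"rz":0,"jaw":0.6},{"x":0.0046,"y":0,"z":0.0019,"rx":0,"ry":0,"rz":0,"jaw":0.6},{"x":0.0046,"y":0,"z":0.0019,"rx":0,"ry":0,"rz":0,"jaw":0.6}]'
python3 rol.py; python3 t.py 0.052 0.002 0.0475
```

```text
clock: 12.6
position: [0.5585, 0.1007, 0.0429]
orientation: [-0.211, 0.561, 0.786, 0.15]
force: [1.3, -2.7, 2.2]
gripper_width: 0.053
grip_force: 1.6
roller side: z 0.05 x 0.0357 y -0.0039 area 542
roller side: z 0.063 x 0.0482 y -0.0007 area 542
clock 12.65 stand pos [0.0273 0.0021 0.043 ] F [0.3272 0.788  0.0668] w 0.0530274869664168 j [-0.2424  0.687   1.4117  0.4433  1.3684 -0.7366]
shift tool [0.0237 0.0001 0.0085]
turn tool deg [ -0.0048 -30.0368  -0.0661]
```

```bash
python3 -m creep '[{"x":0.0037,"y":0,"z":0.0015,"rx":0,"ry":0,"rz":0,"jaw":0.6},{"x":0.0037,"y":0,"z":0.0015,"rx":0,"ry":0,"rz":0,"jaw":0.6},{"x":0.0037,"y":0,"z":0.0015,"rx":0,"ry":0,"rz":0,"jaw":0.6},{"x":0.0037,"y":0,"z":0.0015,"rx":0,"ry":0,"rz":0,"jaw":0.6},{"x":0.0037,"y":0,"z":0.0015,"rx":0,"ry":0,"rz":0,"jaw":0.6},{"x":0,"y":0,"z":0,"rx":0,"ry":0,"rz":0,"jaw":0.6}]'
python3 rol.py; python3 t.py 0.053 0.002 0.0475
```

```text
clock: 13.25
position: [0.5517, 0.1197, 0.0455]
orientation: [-0.211, 0.561, 0.786, 0.15]
force: [0.0, -0.3, 0.8]
gripper_width: 0.0528
grip_force: 0.0
roller side: z 0.05 x 0.0616 y -0.0054 area 276
roller side: z 0.063 x 0.0737 y -0.0022 area 276
clock 13.3 stand pos [0.0462 0.0021 0.0455] F [ 0.3856 -0.2889  0.3147] w 0.05279645258049171 j [-0.2149  0.6746  1.4304  0.453   1.3522 -0.7174]
shift tool [0.0069 0.     0.0017]
turn tool deg [ -0.0061 -30.0187  -0.0718]
```

```bash
python3 -m creep '[{"x":0.002,"y":0,"z":0.0006,"rx":0,"ry":0,"rz":0,"jaw":0.6},{"x":0.002,"y":0,"z":0.0006,"rx":0,"ry":0,"rz":0,"jaw":0.6},{"x":0.002,"y":0,"z":0.0006,"rx":0,"ry":0,"rz":0,"jaw":0.6},{"x":0.002,"y":0,"z":0.0006,"rx":0,"ry":0,"rz":0,"jaw":0.6}]'
python3 rol.py; python3 t.py; python3 look.py seat
```

```text
clock: 13.7
position: [0.5495, 0.1268, 0.0475]
orientation: [-0.211, 0.561, 0.786, 0.15]
force: [0.2, 0.1, -0.4]
gripper_width: 0.053
grip_force: 0.0
roller side: z 0.05 x 0.0616 y -0.0051 area 276
roller side: z 0.063 x 0.0738 y -0.0019 area 276
clock 13.75 stand pos [0.0543 0.0019 0.0476] F [-0.4892 -0.1421 -0.5238] w 0.05276542531903589 j [-0.2029  0.668   1.4372  0.4572  1.347  -0.708 ]
turn tool deg [  0.023  -30.0052  -0.0848]
```

View pics/seat.png

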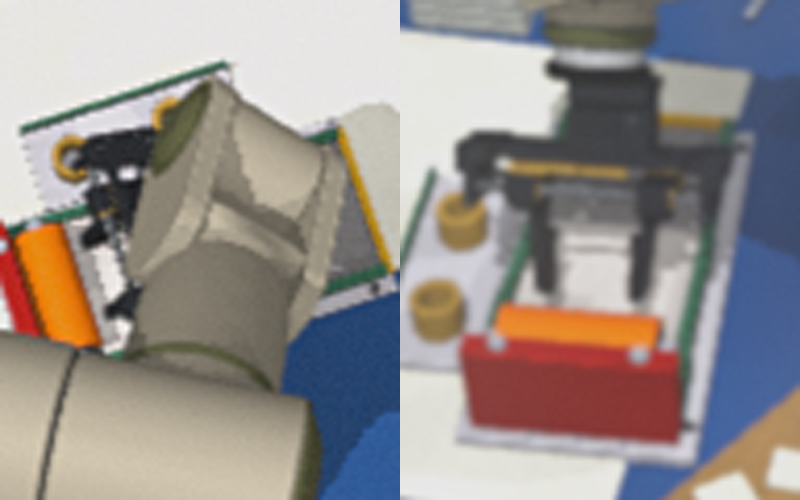

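The roller lies in the seat along the red stop, at top crop (58,285). The fingers are a little behind it with zero force. I nudge lightly to confirm it is home.

```bash
python3 -m creep '[{"x":0.0017,"y":0,"z":0.001,"rx":0,"ry":0,"rz":0,"jaw":0.6},{"x":0.0017,"y":0,"z":0.001,"rx":0,"ry":0,"rz":0,"jaw":0.6}]'
python3 -m creep '[{"x":0.0009,"y":0,"z":0.0005,"rx":0,"ry":0,"rz":0,"jaw":0.6},{"x":0.0009,"y":0,"z":0.0005,"rx":0,"ry":0,"rz":0,"jaw":0.6}]'
python3 -m creep '[{"x":0.0009,"y":0,"z":0.0005,"rx":0,"ry":0,"rz":0,"jaw":0.6},{"x":0,"y":0,"z":0,"rx":0,"ry":0,"rz":0,"jaw":0.6}]'
python3 rol.py
```

```text
clock: 14.05
position: [0.5483, 0.1305, 0.0474]
orientation: [-0.211, 0.561, 0.786, 0.15]
force: [-0.2, -0.7, -0.0]
gripper_width: 0.0533
grip_force: 0.0
clock: 14.25
position: [0.5476, 0.1325, 0.0475]
orientation: [-0.211, 0.561, 0.786, 0.15]
force: [0.5, -0.3, -0.5]
gripper_width: 0.0525
grip_force: 0.0
clock: 14.45
position: [0.5472, 0.1335, 0.0475]
orientation: [-0.211, 0.561, 0.786, 0.15]
force: [-0.5, -0.0, -0.3]
gripper_width: 0.0532
grip_force: 0.0
roller side: z 0.05 x 0.0614 y -0.0054 area 281
roller side: z 0.063 x 0.0735 y -0.0022 area 281
```

```bash
python3 -m creep '[{"x":0.0009,"y":0,"z":0.0005,"rx":0,"ry":0,"rz":0,"jaw":0.6},{"x":0.0009,"y":0,"z":0.0005,"rx":0,"ry":0,"rz":0,"jaw":0.6},{"x":0,"y":0,"z":0,"rx":0,"ry":0,"rz":0,"jaw":0.6}]'
python3 -m creep '[{"x":0.0009,"y":0,"z":0.0005,"rx":0,"ry":0,"rz":0,"jaw":0.6},{"x":0,"y":0,"z":0,"rx":0,"ry":0,"rz":0,"jaw":0.6}]'
python3 -m creep '[{"x":0.0009,"y":0,"z":0.0005,"rx":0,"ry":0,"rz":0,"jaw":0.6},{"x":0,"y":0,"z":0,"rx":0,"ry":0,"rz":0,"jaw":0.6}]'
python3 rol.py; python3 t.py
```

```text
clock: 14.8
position: [0.5466, 0.1354, 0.0476]
orientation: [-0.211, 0.561, 0.786, 0.15]
force: [-0.6, 0.4, -0.2]
gripper_width: 0.0529
grip_force: 0.0
clock: 15.0
position: [0.5462, 0.1364, 0.0476]
orientation: [-0.211, 0.561, 0.786, 0.15]
force: [0.6, 0.1, -0.4]
gripper_width: 0.0529
grip_force: 0.0
clock: 15.2
position: [0.5459, 0.1373, 0.0476]
orientation: [-0.211, 0.561, 0.786, 0.15]
force: [-0.8, -1.7, -0.1]
gripper_width: 0.0533
grip_force: 0.1
roller side: z 0.05 x 0.0613 y -0.0052 area 282
roller side: z 0.063 x 0.0734 y -0.0020 area 282
clock 15.25 stand pos [0.0651 0.0018 0.0476] F [0.4542 0.3995 0.6746] w 0.052822249894044014 j [-0.1869  0.6635  1.4477  0.4632  1.3352 -0.6979]
turn tool deg [  0.0299 -29.9969  -0.094 ]
```

Contact is just starting. I press 3 mm more to see whether the roller is stiff against the stop.

```bash
python3 -m creep '[{"x":0.0009,"y":0,"z":0.0005,"rx":0,"ry":0,"rz":0,"jaw":0.6},{"x":0,"y":0,"z":0,"rx":0,"ry":0,"rz":0,"jaw":0.6}]'
python3 -m creep '[{"x":0.0009,"y":0,"z":0.0005,"rx":0,"ry":0,"rz":0,"jaw":0.6},{"x":0,"y":0,"z":0,"rx":0,"ry":0,"rz":0,"jaw":0.6}]'
python3 rol.py; python3 t.py
```

```text
clock: 15.45
position: [0.5458, 0.1379, 0.0476]
orientation: [-0.21, 0.561, 0.786, 0.15]
force: [-0.7, -2.6, -0.0]
gripper_width: 0.0531
grip_force: 1.0
clock: 15.65
position: [0.5458, 0.1383, 0.0476]
orientation: [-0.21, 0.561, 0.786, 0.15]
force: [0.6, -7.1, 1.1]
gripper_width: 0.0527
grip_force: 2.8
roller side: z 0.05 x 0.0613 y -0.0052 area 282
roller side: z 0.063 x 0.0734 y -0.0020 area 282
clock 15.7 stand pos [0.0661 0.0016 0.0477] F [ 1.4147 -6.3103  1.3205] w 0.0530128464901339 j [-0.1847  0.6625  1.4489  0.463   1.3324 -0.6959]
turn tool deg [  0.0726 -29.8901  -0.1095]
```

The force rises to 7 N while the fingers and roller stand still, so the roller is home against the stop. I withdraw back and up.

```bash
python3 -m creep '[{"x":-0.004,"y":0,"z":-0.003,"rx":0,"ry":0,"rz":0,"jaw":0.6},{"x":-0.009,"y":0,"z":-0.006,"rx":0,"ry":0,"rz":0,"jaw":0.6},{"x":-0.009,"y":0,"z":-0.006,"rx":0,"ry":0,"rz":0,"jaw":0.6},{"x":0,"y":0,"z":-0.02,"rx":0,"ry":0,"rz":0,"jaw":0.6},{"x":0,"y":0,"z":-0.03,"rx":0,"ry":0,"rz":0,"jaw":0.6},{"x":0,"y":0,"z":-0.03,"rx":0,"ry":0,"rz":0,"jaw":0.6},{"x":0,"y":0,"z":-0.03,"rx":0,"ry":0,"rz":0,"jaw":0.6},{"x":0,"y":0,"z":-0.03,"rx":0,"ry":0,"rz":0,"jaw":0.6},{"x":0,"y":0,"z":-0.02,"rx":0,"ry":0,"rz":0,"jaw":0.6},{"x":0,"y":0,"z":0,"rx":0,"ry":0,"rz":0,"jaw":0.6},{"x":0,"y":0,"z":0,"rx":0,"ry":0,"rz":0,"jaw":0.6}]'
python3 rol.py; python3 t.py; python3 look.py fin
```

```text
clock: 16.8
position: [0.5797, 0.0382, 0.1875]
orientation: [-0.211, 0.561, 0.786, 0.15]
force: [-0.4, 0.1, 0.1]
gripper_width: 0.053
grip_force: 0.0
roller side: z 0.05 x 0.0619 y -0.0049 area 271
roller side: z 0.063 x 0.0740 y -0.0016 area 271
clock 16.85 stand pos [-0.0391  0.0025  0.187 ] F [ 1.0364  0.312  -0.217 ] w 0.05260196408622871 j [-0.3319  0.5709  1.1621  0.4112  1.7372 -0.6615]
turn tool deg [ -0.0661 -30.0759  -0.1254]
```

View pics/fin.png

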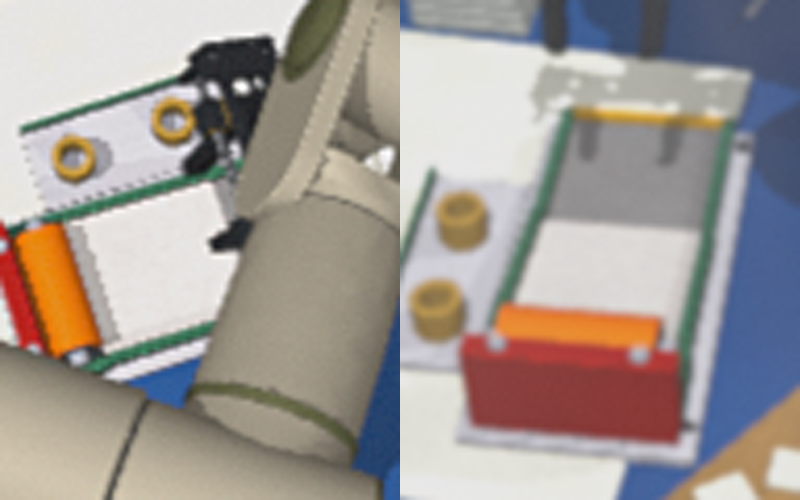

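The roller rests squared against the red stop, at top crop (58,285). Both sleeves are where they were, and the hand is clear.

```bash
python3 -c "
from bench import bot
print(bot.finish_job())"
```

```text
the job is handed in; nothing more can be done
None
```

The orange roller was pushed up the ramp and into the seat, rests against the red stop, and the job is handed in with the hand clear; the fingers wedged on it low on the ramp, so it slipped back a few millimetres in contact while I freed them, and it rolled the last bit to the stop by itself past the crest.

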